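Hold an angle offcut in the corner jig

ROBOT

A 6-joint arm with a two-finger parallel gripper is mounted at the origin on a cart in front of the work surface, level with it; the furniture and walls round the work are solid. World frame = base frame: x ahead of the robot, y to its left, z up, the work surface at z = 0. Lengths are in m, angles in rad, forces in N, time in s.
With the tool pointing down it reaches from about 0.4 to 0.825 m from the base axis. Payload 7 kg.
Tool frame: the origin (TCP) lies midway between the tips of the shut fingers; the grasp point (between the pads) lies arm.hold_point_z behind it (arm.hold_point_z is the distance from the TCP to the grasp point, in m); z points along the fingers, y is the line along which they close (so a half turn about z gives the same grasp; the last joint's range is limited). The gripper opens to 88 mm and grips with 3 to 60 N. Pads are 19 mm wide; open, the fingers measure 130 mm over their backs; the gripper's body (78 mm by 193 mm) begins 47 mm behind the grasp point.
Start: joints at [-1.008, 0.359, 0.012, 0, -1.224, -0.288], TCP at [0.183, -0.65, 0.227] pointing down, gripper open.
Joint ranges: [-3.07, 3.07], [-1.43, 2.12], [-1.02, 1.25], [-3.03, 1.67], [-3.05, -0], [-3.03, 3.03]. Speed limits (rad/s): [2.39, 2.39, 3.01, 3.14, 3.14, 3.14].

INTERFACE

Orientations are given as [roll, pitch, yaw] about the fixed x, y, z axes, in that order (R = Rz(yaw) Ry(pitch) Rx(roll)).
In Python, from station import arm gives the robot as it stands.
- The arm moves only by the shell command python3 -m crank 'ROWS' [OPENING] [FORCE]. ROWS is JSON, a list that holds one entry, the list of rows, each a list of 4 numbers: the shift along the tool's x, y, z in units of 25 mm (1.0 is 25 mm), then the turn about the tool's z in units of 5 degrees (1.0 is 5 degrees). A call has 1 to 12 rows; each row is the pose to reach, as a shift and turn from the pose commanded when the call began, along the tool's axes at that moment; what a row does not reach only later rows make up. A row lasts 1/8 s, in which the tool goes at most 62.5 mm and 10.7 degrees, less where a joint would pass 70% of its speed; a pose out of reach is approached as far as the arm can. A call with a gripper value outside its range is refused whole. OPENING is the closure, from 0 (fully open) to 1 (shut), set as the call begins (- or left out, the last holds). The fingers move at their own pace and stop on an object; FORCE is the grip in N (left out, the last holds). Time passes only in rows, so rows that repeat a pose let the fingers close. It gives the time, the measured TCP pose, the force, the opening and the grip force at its end, in the units of the state.
- arm.get_state(): the state, without advancing time (a new reading comes with each control period).
- arm.grab_frame(name): name is "scene" or "top"; returns (picture, depth): 400x640x3 uint8, red, green, blue; 400x640 float32, m along the optical axis (not along the pixel's ray), 0 where there is no reading.
- arm.get_calibration(name): a dict with "mtx" (3x3 intrinsics, pixels), "k1" (the pictures are not rectified: a ray, as slopes to the right and down, at radius r is drawn at 1 + k1 r^2 times it, then the intrinsics apply), "R" (3x3) and "t" (3): a world point X has camera coordinates R X + t. Camera axes: x right, y down, z forward; pixel columns grow to the right and rows downward; lengths in m; the calibration is good to about 2 mm. A picture is of the moment at which its call begins. get_calibration takes no time and is no camera call.
- arm.job_done(): hands the job in; it is judged then, once.
Trained networks look in the newest picture that a camera, given by its name, has taken for a name from the list of things; names that differ only in an ending like _2 or _b are one class to them, and where a whole thing is asked for, a point or a joint stands for the part that bears it (a point fixed in the world has none). Each returns a list of dicts, best first, with "score" (0 to 1); they miss things now and then, are a little off and sometimes report something else, mostly with a low value. They report only what shows in the picture. A call takes as long as a camera call. They do not tell look-alikes from the thing itself.
- arm.recognise(thing, camera): "extent" ([left, top, width, height] in pixels, round what is visible of it).
- arm.trace(thing, camera): "mask" (400x640 bool, what is visible of it) and "extent" ([left, top, width, height] in pixels, round what is visible of it).
The state is a dict: "t": time; "q": joint angles; "qd": joint speeds; "joint_efforts": joint torques, N m; "eef_pos": TCP position; "ee_rot": TCP orientation; "force": force on the tool from outside, world axes, zero at the start; "moment": the same for the moment, N m; "width": finger opening in m; "gripper_force": force on a finger pad.
Only numpy, scipy, OpenCV 4.12 (cv2) and the standard library are available. Lean on these libraries where they do the work, as an engineer would, in place of code of your own. Each camera call takes 0.05 s, during which the arm holds its last target. There are 200 camera calls.

TASK

Pick up the aluminium angle offcut with a light grip and set it on the grey bed of the corner jig, standing on its foot with the back of its upright leg facing the steel fence and its end against the dark stop block. Then push with the fingertips diagonally into the offcut's inner corner, so that it is pressed down on the bed and flat against the fence at the same time, its end still touching the stop, and finish while holding it there with a gentle push of about 10 N on both (never harder than 50 N on any part of the jig). Leave the other things on the bench alone.

Things in the scene. Friction and masses are not known exactly. Their poses are not given: they have to be found in the camera images.
- offcut: L-shaped offcut of aluminium angle, 80 mm long (along y), 8 mm thick, about 0.16 kg, loose, slides easily. Flat foot 50 mm deep (x -50 to 0 mm, with two 6 mm holes at x -29, y +-29 mm); upright leg 45 mm tall (x -8 to 0 mm). Origin: on the underside, mid-length, in the outer (back) face of the upright leg; x points out of that back face, away from the foot; z up.
- jig: Corner jig, fixed: grey bed plate 180 x 210 mm on small feet, steel fence along its far edge (+x), a stop block on it. Origin: on the worktop under the middle of the bed; x square to the fence, towards it; y along the fence; z up. The bed's top is 14 mm above the worktop and 164 mm deep in front of the fence.
- bed: The jig's grey bed plate, fixed (same origin and axes as the jig); its flat top is at z = 14 mm.
- fence: The jig's straight steel fence, 210 mm long, 16 mm thick, 40 mm tall above the bed, fixed (same origin and axes as the jig); its working face is the plane x = +74 mm, facing -x.
- fence_foot (a point): Mid-point of the line where the fence's working face meets the bed's top; axes as the jig's.
- stop_block: Dark steel stop block fixed on the bed, on the left (+y) half: 70 mm along x (out from the fence), 26 mm along y, 34 mm tall plus bolt heads of 4 mm. Origin: on the bed's top, where its working face meets the fence; axes as the jig's. Working face: plane y = 0, facing -y; the block fills x -70 to 0, y 0 to 26 mm.
- magnet_puck: Bystander: flat red round puck, 36 mm across, 12 mm high, loose, between the work areas. Origin under its centre.
- tweezers: Bystander: steel tweezers lying flat, 120 x 9 x 8 mm, loose. Origin under the centre, long axis y.
- marker_black: Bystander: black and white marker pen lying near the front edge, 135 x 17 x 16 mm, loose. Origin under the centre, long axis y.
- stain_bottle: Bystander: small dark bottle with a white cap, 38 mm across, 85 mm high, loose, at the back. Origin under its centre.
- amber_bottle: Bystander: brown bottle with a black cap, 52 mm across, 115 mm high, loose, at the back. Origin under its centre.
Mind the look-alikes: they are no part of the job. Leave any pink look-alike of the offcut alone.

How it is judged:
At the end, for the whole second after the job is handed in: For the last second the fingers press the offcut (over 4 N) and it bears on bed and fence with 4 to 30 N each; back within 3 mm of the fence, underside within 2 mm of the bed, end within 3.5 mm of the stop, square and level within 0.05 rad, still (contact force between offcut and fence between 4 and 30 N and contact force between offcut and bed between 4 and 30 N and contact force between the fingers and offcut above 4 N and x of offcut in the frame of fence_foot between -0.003 and 0.003 m and z of offcut in the frame of fence_foot between -0.002 and 0.002 m and y of offcut in the frame of stop_block between -0.0435 and -0.038 m and angle between the x axis of offcut and the x axis of jig, either way round below 0.05 rad and angle between offcut's own z axis and vertical below 0.05 rad and linear speed of offcut below 0.01 m/s); the arm keeps its last pose, push and grip.
It fails at once if the offcut is pressed harder than 50 N on the bed, the fence or the stop block, or squeezed or pushed by the fingers with more than 150 N (contact force between offcut and fence above 50 N or contact force between offcut and bed above 50 N or contact force between offcut and stop_block above 50 N or contact force between the fingers and offcut above 150 N).
It fails at once if the robot presses on the jig itself with more than 50 N (contact force between any of the arm, the fingers and jig above 50 N or contact force between the fingers and stop_block above 50 N).
It fails at once if a bystander is moved by more than 30 mm (distance of any of magnet_puck, tweezers, marker_black, stain_bottle, amber_bottle from where it was at the start of the episode above 0.03 m).
It also fails if it takes over 64 s, if anything falls off the work surface, if the arm or the gripper's body presses on something with over 40 N, if the wrist force passes 120 N, or if a joint passes its speed limit or range.

## Working session

There is one attempt and no reset: what is moved stays moved. The work goes in short steps, Python scripts to look and compute and a shell command to move; the robot and the scene stay as the last step left them, time stands still between calls to the robot, and variables do not carry over. Pictures are saved under pics/ and viewed, at most 10 in all, crops included, and the job is handed in when it is done.

```bash
ls; mkdir -p pics
cat > h.py <<'E'
import numpy as np, cv2
from station import arm
def cloud(name,depth):
    c=arm.get_calibration(name);K=np.array(c["mtx"]);R=np.array(c["R"]);t=np.array(c["t"])
    v,u=np.mgrid[0:400,0:640]
    D=np.array([c["k1"],0,0,0,0.])
    p=cv2.undistortPoints(np.stack([u,v],-1).reshape(-1,1,2).astype(float),K,D).reshape(400,640,2)
    P=np.concatenate([p,np.ones((400,640,1))],-1)*depth[...,None]
    return (P-t)@R
def proj(name,X):
    c=arm.get_calibration(name);K=np.array(c["mtx"]);R=np.array(c["R"]);t=np.array(c["t"])
    return cv2.projectPoints(np.atleast_2d(X).astype(float),cv2.Rodrigues(R)[0],t.astype(float),K,np.array([c["k1"],0,0,0,0.]))[0].reshape(-1,2)
E
python3 - <<'E'
from h import *
ims=[]
for n in("scene","top"):
    im,d=arm.grab_frame(n);np.savez("/tmp/"+n,im=im,d=d)
    cv2.imwrite(f"pics/{n}0.png",im[...,::-1])
    for th in("offcut","jig","stop_block","fence","magnet_puck","tweezers","marker_black"):
        for r in arm.trace(th,n)[:3]:
            m=r["mask"]; P=cloud(n,d)[m&(d>0)]
            print(n,th,round(r["score"],2),np.round(r["extent"]),np.round(np.median(P,0),3) if len(P) else None, np.round(np.percentile(P,[2,98],axis=0),3).tolist())
s=arm.get_state();print(s,arm.hold_point_z)
E
```

```text
pics
scene offcut 0.82 [261. 191.  38.  34.] [0.621 0.104 0.009] [[0.58, 0.072, 0.001], [0.662, 0.143, 0.046]]
scene offcut 0.79 [250. 236.  46.  39.] [0.505 0.197 0.01 ] [[0.469, 0.155, 0.001], [0.528, 0.236, 0.046]]
scene offcut 0.7 [188. 229.  44.  20.] [0.623 0.295 0.014] [[0.591, 0.249, 0.0], [0.68, 0.333, 0.048]]
scene jig 0.59 [357. 142. 101.  87.] [ 0.512 -0.206  0.014] [[0.425, -0.305, 0.009], [0.599, -0.101, 0.055]]
scene stop_block 0.71 [364. 173.  22.  26.] [ 0.547 -0.114  0.045] [[0.521, -0.133, 0.016], [0.588, -0.106, 0.052]]
scene fence 0.87 [359. 146.  68.  36.] [ 0.589 -0.213  0.046] [[0.58, -0.309, 0.016], [0.606, -0.106, 0.056]]
scene fence 0.21 [356. 145. 101.  84.] [ 0.513 -0.204  0.014] [[0.425, -0.307, 0.004], [0.601, -0.1, 0.055]]
scene magnet_puck 0.62 [319. 190.  16.  12.] [ 0.606 -0.007  0.011] [[0.594, -0.024, 0.004], [0.625, 0.008, 0.014]]
scene tweezers 0.71 [330. 218.  42.  24.] [ 0.483 -0.012  0.006] [[0.479, -0.056, -0.002], [0.497, 0.05, 0.01]]
scene marker_black 0.63 [351. 251.  44.  39.] [0.358 0.035 0.015] [[0.346, -0.038, 0.0], [0.372, 0.09, 0.01
[... 1519 characters left out ...]
54]]
{'t': 0.8, 'q': array([-1.00794218e+00,  3.58560462e-01,  1.19107912e-02, -2.81222189e-05,
       -1.22410057e+00, -2.88096868e-01]), 'qd': array([-2.84573384e-05, -1.87708665e-03, -5.12079088e-06, -9.19583237e-05,
        6.76634949e-04,  8.39931742e-04]), 'joint_efforts': array([-6.44337797e-05, -5.82285118e+01,  2.93279260e+01,  7.00197592e+00,
        1.25219818e-02,  9.09334688e-06]), 'eef_pos': array([ 0.18312046, -0.64966274,  0.22658646]), 'ee_rot': array([-3.14155598e+00,  3.84538432e-05, -2.86684492e+00]), 'force': array([ 0.39492101, -0.54928264,  0.57253355]), 'moment': array([ 0.00593618, -0.03326875,  0.05755033]), 'gripper_force': 0.0, 'width': 0.08756628627221552} 0.0188
```

Run:
```python
import numpy as np,cv2
a=np.load("/tmp/top.npz")["im"][130:250,180:340];b=np.load("/tmp/scene.npz")["im"][170:290,170:330]
o=np.vstack([cv2.resize(x,None,fx=2.4*2,fy=2.4,interpolation=3) if 0 else cv2.resize(x,(400*1,300),interpolation=3) for x in(a,b)])
cv2.imwrite("pics/crop.png",np.hstack([cv2.resize(x,(400,300),interpolation=3) for x in(a,b)])[...,::-1])
t=np.load("/tmp/top.npz")["im"]
cv2.imwrite("pics/jig.png",cv2.resize(t[150:270,280:500],(770,420),interpolation=3)[...,::-1])
```

```text
(no output)
```

View pics/crop.png

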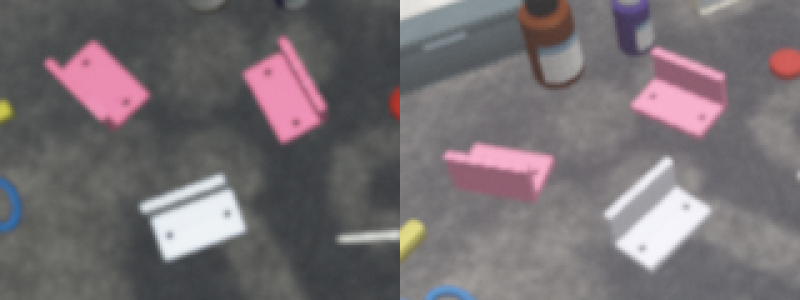

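View pics/top0.png

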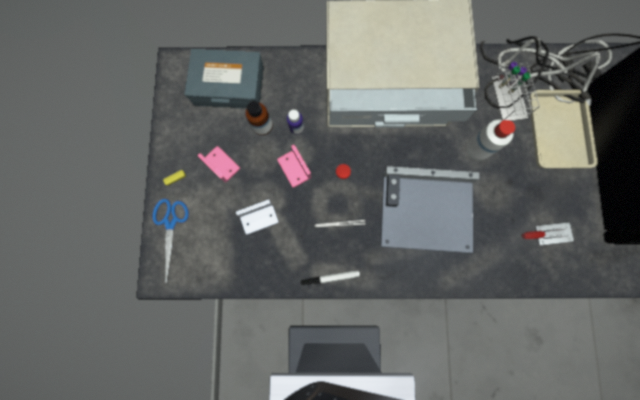

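The silver-white part at top px (257,217) is the offcut. The two pink ones at (220,163) and (294,166) are look-alikes, and the crop confirms their colour. Next I fit the offcut and jig poses.

```bash
cat > fit.py <<'E'
from h import *
from scipy.optimize import least_squares
def boxsdf(p,lo,hi):
    c=(np.array(lo)+hi)/2;h=(np.array(hi)-lo)/2;q=abs(p-c)-h
    return np.linalg.norm(np.maximum(q,0),axis=1)+np.minimum(q.max(1),0)
MODEL={"offcut":[([-.05,-.04,0],[0,.04,.008]),([-.008,-.04,0],[0,.04,.045])],
"jig":[([-.09,-.105,.004],[.09,.105,.014]),([.074,-.105,.014],[.09,.105,.054])]}
def fit(P,parts,g,fixz=False):
    def r(v):
        c,s=np.cos(v[3]),np.sin(v[3]);p=(P-v[:3])@np.array([[c,-s,0],[s,c,0],[0,0,1]])
        return np.min([boxsdf(p,*b) for b in parts],0)
    o=least_squares(r,g,loss="soft_l1",f_scale=.002,x_scale=[.01,.01,.01,.1])
    return o.x,np.sqrt(np.mean(o.fun**2)) if 0 else np.median(abs(r(o.x)))
E
python3 - <<'E'
from fit import *
from scipy.ndimage import binary_erosion
for th,g in(("offcut",[.527,.2,0,.28]),("jig",[.515,-.207,0,0.02])):
  al=[]
  for n in("scene","top"):
    z=np.load(f"/tmp/{n}.npz");P=cloud(n,z["d"])
    # points in a neighbourhood, above worktop
    L=P.reshape(-1,3);w=.075 if th=="offcut" else .16
    ctr=np.array([.505,.195]) if th=="offcut" else np.array([.515,-.207])
    k=(np.linalg.norm(L[:,:2]-ctr,axis=1)<w)&(L[:,2]>.004)&(L[:,2]<.08)
    if th=="jig":k&=~((abs(L[:,1]+.12)<.025)&(L[:,0]<.585))
    Q=L[k];al.append(Q)
    tz=L[(np.linalg.norm(L[:,:2]-ctr,axis=1)<.2)&(abs(L[:,2])<.004)]
    x,e=fit(Q,MODEL[th],g);print(n,th,len(Q),np.round(x,4),e,"table z",np.median(tz[:,2]))
  x,e=fit(np.vstack(al),MODEL[th],g);print("both",th,np.round(x,4),e)
n="top";z=np.load("/tmp/top.npz");d=z["d"]
for n in("scene","top"):
  d=np.load(f"/tmp/{n}.npz")["d"];L=cloud(n,d).reshape(-1,3)
  k=(L[:,2]>.035)&(L[:,2]<.049)&(L[:,0]<.572)&(L[:,0]>.5)&(abs(L[:,1]+.12)<.05)
  print(n,"stop top",np.round(np.percentile(L[k],[2,50,98],axis=0),4).tolist())
E
```

```text
scene offcut 1013 [0.5234 0.2007 0.0007 0.3354] 0.0008016765843162233 table z 0.00041014744192708805
top offcut 850 [5.255e-01 2.014e-01 4.000e-04 3.570e-01] 0.0007891444909023785 table z 0.00027369977796718603
both offcut [5.240e-01 2.010e-01 5.000e-04 3.424e-01] 0.0009840234760140993
scene jig 3848 [ 5.130e-01 -2.044e-01 -2.000e-04 -6.810e-02] 0.000976268263215902 table z 3.9933848076590235e-05
top jig 6065 [ 0.5157 -0.2047  0.0007 -0.073 ] 0.0010064574589163482 table z 0.0005262545209331811
both jig [ 5.138e-01 -2.045e-01  4.000e-04 -6.970e-02] 0.0010969854504199019
scene stop top [[0.5218, -0.1331, 0.0356], [0.5414, -0.1147, 0.0464], [0.5701, -0.1066, 0.0488]]
top stop top [[0.5257, -0.1326, 0.0394], [0.5499, -0.1191, 0.0476], [0.5715, -0.1066, 0.0489]]
```

```bash
cat >> h.py <<'E'
def go(x,y,z,yaw,base=None):
    s=arm.get_state();p=s["eef_pos"];R=cv2.Rodrigues(np.zeros(3))[0]
    from scipy.spatial.transform import Rotation as Ro
    R=Ro.from_euler("xyz",s["ee_rot"]).as_matrix()
    sh=R.T@(np.array([x,y,z])-p)/.025
    dy=(s["ee_rot"][2]-yaw+np.pi)%(2*np.pi)-np.pi
    print("rows",np.round(sh,3),round(np.degrees(dy)/5,3));return sh
def J(x,y,z,pose=(.5145,-.2045,0,-.07)):
    c,s=np.cos(pose[3]),np.sin(pose[3]);return pose[0]+c*x-s*y,pose[1]+s*x+c*y,pose[2]+z
E
python3 - <<'E'
from fit import *
go(.45,-.35,.227,-2.867);go(.45,-.1,.227,-2);go(.5207,.1997,.227,-1.226)
for n in("scene","top"):
  d=np.load(f"/tmp/{n}.npz")["d"];L=cloud(n,d).reshape(-1,3)
  q=L-[.5145,-.2045,0];c,s=np.cos(-.07),np.sin(-.07);q=np.c_[c*q[:,0]+s*q[:,1],-s*q[:,0]+c*q[:,1],q[:,2]]
  k=(q[:,2]>.040)&(q[:,2]<.060)&(q[:,0]>.01)&(q[:,0]<.066)&(q[:,1]>0)&(q[:,1]<.11)
  print(n,np.round(np.percentile(q[k],[1,5,50,95,99],axis=0),4).tolist())
E
```

```text
rows [-13.527   8.641  -0.016] 0.002
rows [-1.6240e+01  1.8266e+01 -1.7000e-02] -9.933
rows [-2.2214e+01  2.9037e+01 -1.7000e-02] -18.803
scene [[0.0102, 0.0731, 0.0408], [0.0122, 0.0749, 0.0425], [0.0379, 0.089, 0.0479], [0.0635, 0.0992, 0.0522], [0.0655, 0.1002, 0.0531]]
top [[0.0107, 0.0734, 0.0422], [0.0131, 0.0749, 0.0456], [0.0381, 0.0868, 0.0487], [0.0635, 0.0986, 0.0533], [0.0653, 0.0992, 0.0551]]
```

```bash
python3 -m crank '[[[-2.3,1.4,0,0],[-4.5,2.9,0,0],[-6.8,4.3,0,0],[-9,5.8,0,-2],[-11.3,7.2,0,-4],[-13,9,0,-6],[-14,11.5,0,-8],[-15,14,0,-10],[-16,16.5,0,-12],[-17,19,0,-14],[-18.3,21.3,0,-16],[-19.6,23.6,0,-18]]]' 0.5 10; python3 -c "
from h import *
go(.5207,.1997,.1,-1.226)"
```

```text
t: 2.3
eef_pos: [0.4847, 0.0086, 0.2273]
ee_rot: [-3.14, 0.0, -1.29]
force: [1.7, 0.5, 0.1]
width: 0.0437
gripper_force: 0.0
rows [-6.944 -3.496  5.096] -0.731
```

```bash
python3 -m crank '[[[0,0,0,0],[0,0,0,0]]]' ; python3 -c "
from h import *
go(.5207,.1997,.1,-1.226)"
```

```text
t: 2.55
eef_pos: [0.4844, 0.0067, 0.2265]
ee_rot: [3.141, -0.0, -1.296]
force: [-0.2, -0.7, 0.4]
width: 0.0439
gripper_force: 0.0
rows [-7.037 -3.494  5.06 ] -0.799
```

```bash
python3 -m crank '[[[-2.2,-1.1,0,-0.4],[-4.4,-2.2,0.5,-0.8],[-6,-3,2.5,-0.8],[-7.04,-3.49,4.6,-0.8],[-7.04,-3.49,5.06,-0.8],[-7.04,-3.49,5.06,-0.8],[-7.04,-3.49,5.06,-0.8]]]'
python3 - <<'E'
from fit import *
im,d=arm.grab_frame("top");im2,_=arm.grab_frame("scene")
cv2.imwrite("pics/pre.png",np.hstack([cv2.resize(a[140:260,190:310],(400,400),interpolation=3) for a in(im,im2)])[...,::-1])
go(.5207,.1997,.012,-1.226)
E
```

```text
t: 3.42
eef_pos: [0.5219, 0.1988, 0.1019]
ee_rot: [-3.139, 0.001, -1.228]
force: [0.9, -0.3, 0.7]
width: 0.0436
gripper_force: 0.0
rows [-0.031  0.047  3.599] -0.016
```

View pics/pre.png

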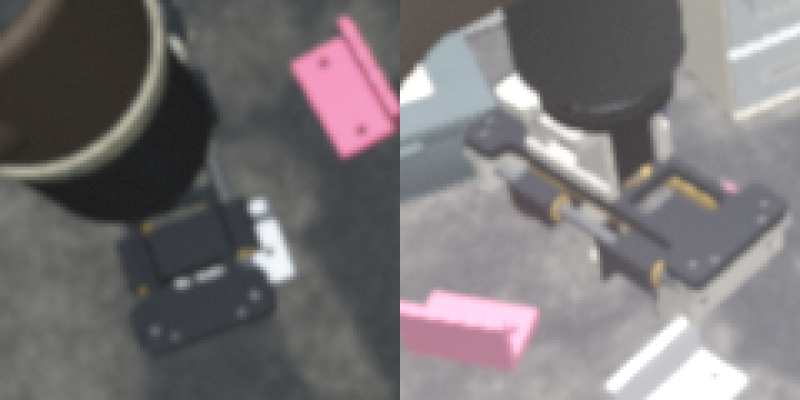

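The gripper sits above the silver part (left panel about (270,240)), lined up with its leg, and the pink ones are clear. Next I descend and close.

```bash
python3 -m crank '[[[0,0.05,1.2,0],[0,0.05,2.4,0],[0,0.05,3.2,0],[0,0.05,3.55,0],[0,0.05,3.55,0],[0,0.05,3.55,0]]]' ; python3 -m crank '[[[0,0,0,0],[0,0,0,0],[0,0,0,0],[0,0,0,0],[0,0,0,0],[0,0,0,0],[0,0,0,0],[0,0,0,0]]]' 1 10
```

```text
t: 4.28
eef_pos: [0.5204, 0.1995, 0.0125]
ee_rot: [-3.14, 0.001, -1.226]
force: [0.3, 0.5, 0.6]
width: 0.0439
gripper_force: 0.0
t: 5.28
eef_pos: [0.5197, 0.1992, 0.0114]
ee_rot: [-3.141, 0.0, -1.226]
force: [0.5, 0.1, 2.1]
width: 0.0082
gripper_force: 10.0
```

```bash
python3 -m crank '[[[0,0,-1,0],[0,0,-2.5,0],[0,0,-4,0],[0,0,-4,0],[0,0,-4,0]]]' ; python3 -c "
from h import *
go(*J(.035,.0255,.1),-1.641)"
```

```text
t: 5.9
eef_pos: [0.519, 0.1988, 0.1106]
ee_rot: [3.141, 0.0, -1.227]
force: [-0.7, -0.3, -1.6]
width: 0.008
gripper_force: 10.0
rows [14.756  3.922  0.426] 4.749
```

```bash
python3 -m crank '[[[1,0.3,0,0.3],[2.8,0.7,0,0.8],[4.8,1.2,0,1.5],[6.8,1.8,0,2.2],[8.8,2.4,0,3],[10.8,3,0,3.7],[12.6,3.4,0,4.2],[14,3.75,0.2,4.6],[14.75,3.92,0.4,4.75],[14.75,3.92,0.4,4.75],[14.75,3.92,0.4,4.75]]]'
python3 - <<'E'
from fit import *
im,d=arm.grab_frame("top");im2,_=arm.grab_frame("scene")
cv2.imwrite("pics/over.png",np.hstack([cv2.resize(a[r:r+130,c:c+130],(400,400),interpolation=3) for a,r,c in((im,140,365),(im2,120,345))])[...,::-1])
go(*J(.035,.0255,.029),-1.641)
E
```

```text
t: 7.28
eef_pos: [0.5516, -0.1804, 0.1007]
ee_rot: [3.14, 0.0, -1.64]
force: [0.4, -0.3, -1.4]
width: 0.0078
gripper_force: 10.0
rows [0.059 0.029 2.891] 0.019
```

View pics/over.png

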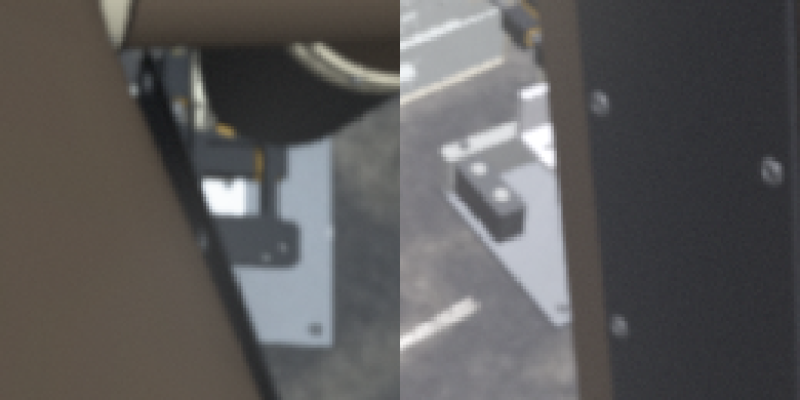

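The part is held upright over the bed; the stop block shows at right panel (490,200) and everything is clear. Lower it and approach the stop.

```bash
python3 -m crank '[[[0.06,0.03,1.2,0.02],[0.06,0.03,2.2,0.02],[0.06,0.03,2.85,0.02],[0.06,0.03,2.85,0.02],[0.06,0.03,2.85,0.02]]]' ; python3 -m crank '[[[-0.1,0,0,0],[-0.2,0,0,0],[-0.2,0,0,0]]]'
```

```text
t: 8.0
eef_pos: [0.552, -0.1823, 0.0309]
ee_rot: [-3.14, -0.0, -1.642]
force: [0.3, 0.3, -1.9]
width: 0.0082
gripper_force: 10.0
t: 8.38
eef_pos: [0.5517, -0.1773, 0.0305]
ee_rot: [-3.141, 0.0, -1.642]
force: [-0.6, -0.2, -1.1]
width: 0.008
gripper_force: 10.0
```

```bash
python3 -m crank '[[[0,0,0.12,0],[0,0,0.12,0],[0,0,0.12,0]]]'; for i in 1; do python3 -m crank '[[[-0.06,0,0,0],[-0.06,0,0,0],[-0.06,0,0,0]]]';  python3 -m crank '[[[-0.04,0,0,0],[-0.04,0,0,0],[-0.04,0,0,0]]]'; done
```

```text
t: 8.75
eef_pos: [0.5514, -0.1776, 0.0269]
ee_rot: [3.141, -0.0, -1.643]
force: [-0.5, -0.2, -1.9]
width: 0.0076
gripper_force: 10.0
t: 9.12
eef_pos: [0.5516, -0.176, 0.0271]
ee_rot: [-3.142, -0.0, -1.642]
force: [-0.8, -0.0, -1.3]
width: 0.008
gripper_force: 10.0
t: 9.5
eef_pos: [0.5517, -0.175, 0.0271]
ee_rot: [-3.142, 0.0, -1.642]
force: [-0.2, -0.6, -1.4]
width: 0.0076
gripper_force: 10.0
```

```bash
python3 -m crank '[[[-0.04,0,0,0],[-0.04,0,0,0],[-0.04,0,0,0]]]';python3 -m crank '[[[-0.04,0,0,0],[-0.04,0,0,0],[-0.04,0,0,0]]]';python3 -m crank '[[[-0.04,0,0,0],[-0.04,0,0,0],[-0.04,0,0,0]]]'
```

```text
t: 9.88
eef_pos: [0.5517, -0.1746, 0.0271]
ee_rot: [3.141, -0.001, -1.643]
force: [0.1, -5.5, -1.7]
width: 0.0082
gripper_force: 10.0
t: 10.25
eef_pos: [0.5517, -0.1741, 0.0273]
ee_rot: [3.141, -0.001, -1.642]
force: [-0.9, -7.9, -1.0]
width: 0.0078
gripper_force: 10.0
t: 10.62
eef_pos: [0.5518, -0.1733, 0.0274]
ee_rot: [3.141, -0.001, -1.642]
force: [-0.9, -10.2, -1.1]
width: 0.0081
gripper_force: 10.0
```

```bash
python3 -m crank '[[[0,0,0.04,0],[0,0,0.04,0],[0,0,0.04,0]]]';python3 -m crank '[[[0,0,0.04,0],[0,0,0.04,0],[0,0,0.04,0]]]'
```

```text
t: 11.0
eef_pos: [0.5519, -0.1732, 0.0264]
ee_rot: [-3.142, -0.001, -1.642]
force: [-0.1, -8.3, -0.0]
width: 0.0077
gripper_force: 10.0
t: 11.38
eef_pos: [0.552, -0.1732, 0.0255]
ee_rot: [-3.141, -0.001, -1.642]
force: [-0.1, -9.2, 0.4]
width: 0.0075
gripper_force: 10.0
```

```bash
python3 -m crank '[[[0,0,0.04,0],[0,0,0.04,0],[0,0,0.04,0]]]';python3 -m crank '[[[0,0,0.02,0],[0,0,0.02,0],[0,0,0.02,0]]]'
```

```text
t: 11.75
eef_pos: [0.552, -0.1729, 0.025]
ee_rot: [-3.141, -0.001, -1.642]
force: [-2.4, -6.4, 6.2]
width: 0.0079
gripper_force: 10.0
t: 12.12
eef_pos: [0.5521, -0.1728, 0.0248]
ee_rot: [-3.141, -0.001, -1.642]
force: [-2.7, -5.2, 8.1]
width: 0.0081
gripper_force: 10.0
```

```bash
python3 -m crank '[[[0,0,-0.02,0],[0,0,-0.04,0],[0,0,-0.04,0],[0,0,-0.04,0]]]' 0.78; python3 -m crank '[[[0,0,-0.8,0],[0,0,-2,0],[0,0,-2.6,0],[0,0,-2.6,0],[0,0,-2.6,0]]]'
python3 - <<'E'
from h import *
c=J(0,0,0);s=arm.get_state();p=s["eef_pos"]-[.5145,-.2045,0];print(np.cos(.07)*p[0]-np.sin(.07)*p[1],np.sin(.07)*p[0]+np.cos(.07)*p[1])
go(*J(.01,.0335,.085),-1.641)
E
```

```text
t: 12.62
eef_pos: [0.552, -0.1719, 0.0245]
ee_rot: [3.142, 0.0, -1.642]
force: [0.3, -0.2, 0.0]
width: 0.019
gripper_force: 0.0
t: 13.25
eef_pos: [0.5512, -0.1719, 0.0886]
ee_rot: [3.14, 0.0, -1.643]
force: [-0.9, 0.3, 0.0]
width: 0.0196
gripper_force: 0.0
0.034340784949988046 0.035082979798804016
rows [0.065 0.973 0.144] -0.019
```

```bash
python3 -m crank '[[[0.06,0.3,0,1],[0.06,0.8,0,3],[0.06,0.85,0,5],[0.06,0.85,0,7],[0.06,0.85,0,9],[0.06,0.85,0,11],[0.06,0.85,0,13],[0.06,0.85,0,15],[0.06,0.85,0,17],[0.06,0.85,0,18],[0.06,0.85,0,18],[0.06,0.85,0,18]]]' 1 20
python3 - <<'E'
from fit import *
im,d=arm.grab_frame("top");im2,d2=arm.grab_frame("scene")
cv2.imwrite("pics/push.png",np.hstack([cv2.resize(a[r:r+130,c:c+130],(400,400),interpolation=3) for a,r,c in((im,140,365),(im2,120,345))])[...,::-1])
go(*J(.013,.0335,.026),-1.641-np.pi/2)
for n in("top","scene"):
  for r in arm.trace("offcut",n):
    if r["extent"][0]>340:
      L=cloud(n,d if n=="top" else d2)[r["mask"]];q=L-[.5145,-.2045,0];c,s=np.cos(-.07),np.sin(-.07);q=np.c_[c*q[:,0]+s*q[:,1],-s*q[:,0]+c*q[:,1],q[:,2]]
      print(n,r["score"],r["extent"],np.round(np.percentile(q,[3,50,97],axis=0),4).tolist())
E
```

```text
t: 14.75
eef_pos: [0.5302, -0.172, 0.0889]
ee_rot: [-3.142, -0.001, 3.072]
force: [-0.4, -0.1, -0.7]
width: 0.0005
gripper_force: 0.0
rows [ 0.024 -0.003  2.529] -0.002
top 0.44 [417.4, 208.8, 15.1, 8.8] [[-0.0094, -0.0046, 0.0193], [-0.0041, 0.0098, 0.0227], [0.0009, 0.0232, 0.0259]]
scene 0.61 [376.0, 172.0, 26.4, 26.0] [[-0.0123, 0.0195, 0.0186], [0.0275, 0.0464, 0.025], [0.0348, 0.0738, 0.0598]]
```

View pics/push.png

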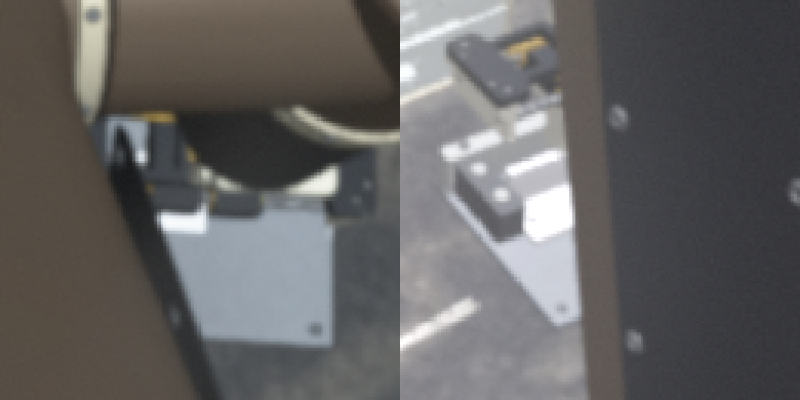

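The offcut stands on the bed with its end at the stop (right panel about (530,205)). I bring the shut tips down in front of the leg.

```bash
python3 -m crank '[[[0,0,1,0],[0,0,2,0],[0,0,2.5,0],[0,0,2.54,0],[0,0,2.54,0],[0,0,2.54,0]]]'; python3 -m crank '[[[-0.2,0,0,0],[-0.4,0,0,0],[-0.4,0,0,0]]]';python3 -m crank '[[[-0.2,0,0,0],[-0.4,0,0,0],[-0.4,0,0,0]]]'
```

```text
t: 15.7
eef_pos: [0.5312, -0.172, 0.0269]
ee_rot: [3.142, 0.002, 3.07]
force: [-0.2, -0.6, -0.5]
width: 0.0006
gripper_force: 0.0
t: 16.08
eef_pos: [0.5412, -0.1727, 0.0261]
ee_rot: [-3.142, 0.0, 3.07]
force: [0.0, -0.3, 0.4]
width: 0.0007
gripper_force: 0.0
t: 16.45
eef_pos: [0.5511, -0.1735, 0.026]
ee_rot: [-3.142, 0.0, 3.07]
force: [-0.7, 0.4, 0.4]
width: 0.0006
gripper_force: 0.0
```

```bash
python3 -m crank '[[[-0.2,0,0,0],[-0.4,0,0,0],[-0.4,0,0,0]]]';python3 -m crank '[[[-0.1,0,0,0],[-0.2,0,0,0],[-0.2,0,0,0]]]';python3 -m crank '[[[-0.06,0,0,0],[-0.12,0,0,0],[-0.12,0,0,0]]]'; python3 -m crank '[[[-0.04,0,0,0],[-0.04,0,0,0]]]'
```

```text
t: 16.82
eef_pos: [0.5611, -0.1741, 0.0261]
ee_rot: [-3.142, 0.0, 3.07]
force: [0.1, -0.5, 0.2]
width: 0.0006
gripper_force: 0.0
t: 17.2
eef_pos: [0.5658, -0.1745, 0.0261]
ee_rot: [-3.142, 0.0, 3.07]
force: [-0.6, -0.4, 0.3]
width: 0.0005
gripper_force: 0.0
t: 17.58
eef_pos: [0.5687, -0.1747, 0.0261]
ee_rot: [-3.142, 0.0, 3.07]
force: [-0.6, -0.2, 1.3]
width: 0.0002
gripper_force: 0.0
t: 17.82
eef_pos: [0.5696, -0.1748, 0.026]
ee_rot: [3.142, 0.0, 3.07]
force: [-0.6, -1.2, -0.3]
width: 0.0004
gripper_force: 0.1
```

```bash
for i in 1; do python3 -m crank '[[[-0.06,0,0,0],[-0.06,0,0,0]]]'; python3 -m crank '[[[-0.04,0,0,0],[-0.04,0,0,0]]]';python3 -m crank '[[[-0.04,0,0,0],[-0.04,0,0,0]]]'; done
```

```text
t: 18.08
eef_pos: [0.5712, -0.1749, 0.0261]
ee_rot: [-3.142, 0.0, 3.07]
force: [-0.5, 0.2, 0.5]
width: 0.0006
gripper_force: 0.0
t: 18.32
eef_pos: [0.5721, -0.175, 0.0261]
ee_rot: [3.142, 0.0, 3.07]
force: [0.0, -0.1, -0.1]
width: 0.0005
gripper_force: 0.0
t: 18.58
eef_pos: [0.5722, -0.175, 0.0259]
ee_rot: [3.142, -0.001, 3.07]
force: [-4.0, 0.3, 2.1]
width: 0.0007
gripper_force: 1.8
```

```bash
python3 -m crank '[[[0,0,0.08,0],[0,0,0.08,0]]]'; python3 -m crank '[[[0,0,0.04,0],[0,0,0.04,0]]]';python3 -m crank '[[[0,0,0.04,0],[0,0,0.04,0]]]'
```

```text
t: 18.82
eef_pos: [0.5722, -0.1751, 0.0236]
ee_rot: [3.142, -0.001, 3.07]
force: [-5.4, -0.3, 0.1]
width: 0.0003
gripper_force: 2.3
t: 19.08
eef_pos: [0.5722, -0.1751, 0.0227]
ee_rot: [-3.142, -0.001, 3.07]
force: [-5.5, 0.5, 1.8]
width: 0.0007
gripper_force: 2.6
t: 19.32
eef_pos: [0.5722, -0.1751, 0.0223]
ee_rot: [-3.141, -0.001, 3.07]
force: [-7.2, 0.7, 7.0]
width: 0.0001
gripper_force: 7.1
```

```bash
python3 -m crank '[[[-0.02,0,0.02,0],[-0.02,0,0.02,0]]]'
python3 - <<'E'
from fit import *
im2,d2=arm.grab_frame("scene");im,d=arm.grab_frame("top")
cv2.imwrite("pics/end.png",np.hstack([cv2.resize(a[r:r+70,c:c+70],(400,400),interpolation=3) for a,r,c in((im,150,365),(im2,140,350))])[...,::-1])
for n,dd in(("top",d),("scene",d2)):
  for r in arm.trace("offcut",n):
    if r["extent"][0]>340:
      L=cloud(n,dd)[r["mask"]];q=L-[.5145,-.2045,0];c,s=np.cos(-.07),np.sin(-.07);q=np.c_[c*q[:,0]+s*q[:,1],-s*q[:,0]+c*q[:,1],q[:,2]]
      print(n,r["score"],r["extent"],np.round(np.percentile(q,[3,50,97],axis=0),4).tolist())
E
```

```text
t: 19.58
eef_pos: [0.5722, -0.1751, 0.0223]
ee_rot: [-3.141, -0.002, 3.07]
force: [-10.5, 1.8, 12.5]
width: 0.0006
gripper_force: 10.1
scene 0.68 [348.3, 256.2, 39.5, 33.8] [[-0.1895, 0.1753, 0.0082], [-0.1751, 0.2333, 0.0152], [-0.1585, 0.2843, 0.019]]
```

View pics/end.png

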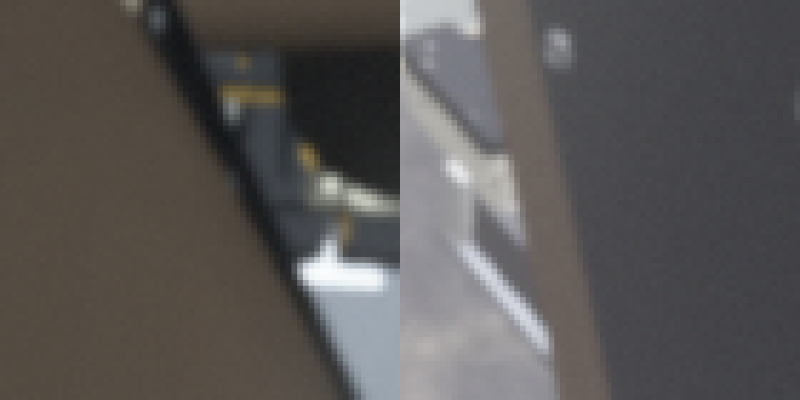

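Run:
```python
from fit import *
im,d=arm.grab_frame("top")
print(proj("top",[J(.024,-.0065,.022),J(.024,.0735,.022),J(.066,-.0065,.022)]).round(1).tolist())
print(im[197,415:440].mean(-1).round().tolist());print(im[188:206,428].mean(-1).round().tolist())
print(im[199,415:440].mean(-1).round().tolist())
s=np.load("/tmp/scene.npz")["im"]
```

```text
[[430.8, 200.4], [396.4, 198.2], [431.0, 182.9]]
[39.0, 82.0, 161.0, 228.0, 246.0, 250.0, 252.0, 252.0, 250.0, 247.0, 243.0, 240.0, 239.0, 239.0, 236.0, 228.0, 205.0, 166.0, 140.0, 134.0, 132.0, 132.0, 133.0, 141.0, 156.0]
[78.0, 74.0, 74.0, 74.0, 74.0, 71.0, 72.0, 115.0, 191.0, 239.0, 248.0, 244.0, 220.0, 182.0, 168.0, 167.0, 167.0, 168.0]
[40.0, 50.0, 100.0, 167.0, 216.0, 233.0, 237.0, 239.0, 239.0, 240.0, 242.0, 243.0, 242.0, 244.0, 245.0, 243.0, 231.0, 199.0, 172.0, 168.0, 168.0, 168.0, 168.0, 169.0, 168.0]
```

Front edge matches the seated pose, but the end reads about 2 mm off the stop. Drag it +y with the fingertips.

```bash
cat > edge.py <<'E'
from h import *
im,d=arm.grab_frame("top")
for r in(196,197,198,199):
    a=im[r,422:440].mean(-1);hi=a[2:7].mean();lo=a[12:15].mean();h=(hi+lo)/2
    i=np.where(a>h)[0].max();print(r,round(422+i+(a[i]-h)/(a[i]-a[i+1]),2),end="; ")
print()
E
python3 edge.py; python3 -m crank '[[[0.03,0.04,0,0],[0.03,0.04,0,0],[0.03,0.04,0,0]]]';python3 -m crank '[[[0,0.04,0,0],[0,0.04,0,0]]]';python3 edge.py;python3 -m crank '[[[0,0.04,0,0],[0,0.04,0,0]]]';python3 edge.py
```

```text
196 430.84; 197 431.47; 198 431.76; 199 431.8; 
t: 20.25
eef_pos: [0.5722, -0.1748, 0.0223]
ee_rot: [-3.141, -0.001, 3.07]
force: [-7.0, -2.4, 8.5]
width: 0.0007
gripper_force: 7.2
t: 20.5
eef_pos: [0.5723, -0.1743, 0.0223]
ee_rot: [-3.14, -0.001, 3.07]
force: [-6.1, -5.9, 9.6]
width: 0.0008
gripper_force: 7.5
196 430.8; 197 431.45; 198 431.76; 199 431.81; 
t: 20.8
eef_pos: [0.5723, -0.1734, 0.0223]
ee_rot: [-3.14, -0.001, 3.07]
force: [-6.5, -6.9, 9.1]
width: 0.0003
gripper_force: 7.4Traceback (most recent call last):
  File "edge.py", line 5, in <module>
    i=np.where(a>h)[0].max();print(r,round(422+i+(a[i]-h)/(a[i]-a[i+1]),2),end="; ")
                                                                ~^^^^^
IndexError: index 18 is out of bounds for axis 0 with size 18
```

```bash
sed -i 's/np.where(a>h)\[0\].max()/np.where((a[:-1]>h)\&(a[1:]<=h))[0][0]/' edge.py; python3 edge.py;python3 -m crank '[[[0,0.04,0,0],[0,0.04,0,0]]]';python3 -m crank '[[[0,0.04,0,0],[0,0.04,0,0]]]';python3 edge.py
```

```text
196 430.68; 197 431.43; 198 431.76; 199 431.8; 
t: 21.15
eef_pos: [0.5724, -0.1724, 0.0223]
ee_rot: [-3.14, -0.001, 3.07]
force: [-6.2, -7.5, 9.7]
width: 0.0005
gripper_force: 7.4
t: 21.4
eef_pos: [0.5725, -0.1714, 0.0223]
ee_rot: [-3.14, -0.001, 3.07]
force: [-7.3, -6.6, 8.6]
width: 0.0002
gripper_force: 7.4
196 430.6; 197 431.38; 198 431.73; 199 431.79;
```

The drag is ambiguous, because the finger just slides over the part. I will push the part's free end directly, which settles whether it touches the stop.

```bash
python3 -m crank '[[[0.1,0,-0.1,0],[0.3,0,-0.35,0],[0.3,0,-0.35,0],[0.3,-1,-0.35,0],[0.3,-2.2,-0.35,0],[0.3,-3.2,-0.35,0],[0.3,-3.2,-0.35,0],[0.3,-3.2,0,0],[0.3,-3.2,0.1,0],[0.3,-3.2,0.1,0]]]'; python3 edge.py; python3 -m crank '[[[0,0.2,0,0],[0,0.4,0,0],[0,0.4,0,0]]]'; python3 -m crank '[[[0,0.06,0,0],[0,0.06,0,0]]]';  python3 -m crank '[[[0,0.06,0,0],[0,0.06,0,0]]]'
```

```text
t: 22.7
eef_pos: [0.5598, -0.2486, 0.0186]
ee_rot: [3.142, -0.001, 3.071]
force: [-0.0, 0.3, 0.7]
width: 0.0009
gripper_force: 0.0
196 436.92; 197 423.42; 198 425.34; 199 423.98; 
t: 23.12
eef_pos: [0.5608, -0.2388, 0.0192]
ee_rot: [3.142, 0.0, 3.071]
force: [-0.0, -0.2, 0.2]
width: 0.0005
gripper_force: 0.0
t: 23.38
eef_pos: [0.5607, -0.2378, 0.0191]
ee_rot: [-3.142, 0.0, 3.07]
force: [-0.8, -0.3, -0.7]
width: 0.0006
gripper_force: 0.0
t: 23.62
eef_pos: [0.5608, -0.2363, 0.019]
ee_rot: [-3.142, -0.0, 3.07]
force: [0.5, 0.0, 0.1]
width: 0.0003
gripper_force: 0.0
```

```bash
python3 -m crank '[[[0,0.06,0,0],[0,0.06,0,0]]]';  python3 -m crank '[[[0,0.04,0,0],[0,0.04,0,0]]]'; python3 -m crank '[[[0,0.04,0,0],[0,0.04,0,0]]]'; python3 -m crank '[[[0,0.04,0,0],[0,0.04,0,0]]]'
```

```text
t: 23.88
eef_pos: [0.5609, -0.2348, 0.0191]
ee_rot: [3.142, -0.0, 3.07]
force: [-0.3, 0.4, 0.6]
width: 0.0006
gripper_force: 0.0
t: 24.12
eef_pos: [0.561, -0.2338, 0.0191]
ee_rot: [3.142, 0.0, 3.07]
force: [0.2, 1.0, 0.1]
width: 0.0006
gripper_force: 0.0
t: 24.38
eef_pos: [0.5611, -0.2328, 0.0191]
ee_rot: [-3.142, 0.0, 3.07]
force: [-1.3, 1.0, 0.5]
width: 0.0003
gripper_force: 0.0
t: 24.62
eef_pos: [0.5611, -0.2318, 0.019]
ee_rot: [3.142, -0.0, 3.07]
force: [-0.0, -0.0, 0.3]
width: 0.0001
gripper_force: 0.0
```

```bash
python3 -m crank '[[[0,0.06,0,0],[0,0.06,0,0]]]';  python3 -m crank '[[[0,0.06,0,0],[0,0.06,0,0]]]'; python3 -m crank '[[[0,0.06,0,0],[0,0.06,0,0]]]'; python3 -m crank '[[[0,0.04,0,0],[0,0.04,0,0]]]'
```

```text
t: 24.88
eef_pos: [0.5612, -0.2304, 0.0191]
ee_rot: [-3.141, -0.0, 3.07]
force: [-0.3, -1.2, -0.4]
width: 0.0006
gripper_force: 0.6
t: 25.12
eef_pos: [0.5612, -0.23, 0.0192]
ee_rot: [-3.14, -0.0, 3.07]
force: [0.5, -8.4, -1.2]
width: 0.0005
gripper_force: 3.7
t: 25.38
eef_pos: [0.5614, -0.2291, 0.0198]
ee_rot: [-3.14, 0.0, 3.07]
force: [-2.4, -10.0, 3.0]
width: 0.0004
gripper_force: 5.0
t: 25.62
eef_pos: [0.5615, -0.2287, 0.02]
ee_rot: [-3.139, 0.0, 3.07]
force: [-1.9, -14.0, 3.3]
width: 0.0005
gripper_force: 6.5
```

Pushing on the free end gives 14 N of solid resistance, so the part is on the stop. Now back to the inner corner.

```bash
python3 -m crank '[[[0,-0.3,0,0],[0,-0.3,-0.6,0],[0,-0.3,-0.6,0],[0.05,0.9,-0.6,0],[0.05,1.9,-0.6,0],[0.05,2.2,-0.6,0],[0.05,2.2,-0.6,0],[0.05,2.2,-0.26,0],[0.05,2.2,-0.26,0]]]'; python3 edge.py; python3 -c "
from h import *
go(.5690,-.1750,.0255,3.0715)"
```

```text
t: 26.75
eef_pos: [0.5634, -0.1719, 0.0245]
ee_rot: [-3.142, -0.002, 3.069]
force: [-0.7, 0.5, -0.2]
width: 0.0005
gripper_force: 0.0
196 425.46; 197 424.66; 198 424.63; 199 427.58; 
rows [-0.222 -0.106 -0.026] -0.027
```

```bash
python3 -m crank '[[[-0.22,-0.1,0,0],[-0.22,-0.1,0,0]]]'; python3 -m crank '[[[-0.08,0,0,0],[-0.08,0,0,0]]]';python3 -m crank '[[[-0.05,0,0,0],[-0.05,0,0,0]]]';python3 -m crank '[[[-0.03,0,0.03,0],[-0.03,0,0.06,0]]]'; python3 edge.py
```

```text
t: 27.05
eef_pos: [0.5702, -0.1747, 0.0256]
ee_rot: [-3.141, 0.0, 3.07]
force: [-0.0, 0.2, -0.5]
width: 0.0004
gripper_force: 0.0
t: 27.3
eef_pos: [0.5717, -0.1744, 0.0256]
ee_rot: [3.142, 0.0, 3.07]
force: [0.2, -0.5, 0.4]
width: 0.0002
gripper_force: 0.0
t: 27.55
eef_pos: [0.5722, -0.1745, 0.0254]
ee_rot: [3.142, -0.001, 3.07]
force: [-2.1, 0.1, 0.9]
width: 0.0004
gripper_force: 1.1
t: 27.8
eef_pos: [0.5722, -0.1746, 0.0237]
ee_rot: [-3.142, -0.002, 3.07]
force: [-4.9, 1.2, 2.2]
width: 0.0003
gripper_force: 2.5
196 431.13; 197 431.6; 198 431.78; 199 431.8;
```

The edge is at the same pixel as before (431.8), so it was on the stop all along. Now bring up the final press.

```bash
python3 -m crank '[[[-0.01,0,0.05,0],[-0.01,0,0.05,0]]]';python3 -m crank '[[[-0.02,0,0.04,0],[-0.02,0,0.04,0]]]';python3 -m crank '[[[0,0,0.02,0],[0,0,0.02,0],[0,0,0.02,0]]]'
```

```text
t: 28.1
eef_pos: [0.5722, -0.1746, 0.0224]
ee_rot: [-3.142, -0.003, 3.069]
force: [-5.9, 0.9, 3.2]
width: 0.0003
gripper_force: 4.4
t: 28.35
eef_pos: [0.5722, -0.1746, 0.0223]
ee_rot: [-3.141, -0.003, 3.07]
force: [-10.0, 2.9, 12.0]
width: 0.0004
gripper_force: 10.8
t: 28.72
eef_pos: [0.5722, -0.1747, 0.0223]
ee_rot: [-3.141, -0.003, 3.07]
force: [-12.5, 3.9, 16.0]
width: 0.0003
gripper_force: 11.9
```

```bash
python3 -m crank '[[[0,0.04,-0.02,0],[0,0.04,-0.02,0],[0,0.04,-0.02,0],[0,0.04,-0.02,0]]]';python3 edge.py; python3 -m crank '[[[0,0,0,0],[0,0,0,0],[0,0,0,0],[0,0,0,0]]]'
```

```text
t: 29.22
eef_pos: [0.5722, -0.1746, 0.0223]
ee_rot: [-3.141, -0.003, 3.07]
force: [-10.4, -3.3, 11.7]
width: -0.0
gripper_force: 9.6
196 430.73; 197 431.43; 198 431.75; 199 431.8; 
t: 29.78
eef_pos: [0.5722, -0.1745, 0.0223]
ee_rot: [-3.141, -0.003, 3.07]
force: [-10.1, -3.0, 10.2]
width: 0.0007
gripper_force: 9.6
```

About 10 N on both fence and bed, steady, with a slight bias into the stop. Handing in.

```bash
python3 -c "
from station import arm
print(arm.job_done())"
```

```text
the job is handed in; nothing more can be done
None
```

I handed the job in at about 30 s with the silver offcut held against the fence, bed and stop: the wrist read about 10 N into the fence and 10 N down on the bed, and no verdict came back.

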